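Key the chopper's lid and press it home

ROBOT

A 7-joint arm with a two-finger parallel gripper is mounted at the origin on a cart in front of the work surface, level with it; the furniture and walls round the work are solid. World frame = base frame: x ahead of the robot, y to its left, z up, the work surface at z = 0. Lengths are in m, angles in degrees, forces in N, time in s.
With the tool pointing down it reaches from about 0.4 to 0.75 m from the base axis. Payload 19.5 kg.
Tool frame: the origin (TCP) lies between the finger pads; the fingertips stand 19 mm ahead of it and the grasp point (between the pads) is the TCP; z points along the fingers, y is the direction in which the jaws open and shut (so a half turn about z gives the same grasp; the last joint's range is limited). The gripper opens to 85 mm and grips with 20 to 120 N. Pads are 22 mm wide; open, the fingers measure 114 mm over their backs; the gripper's body (76 mm by 85 mm) begins 54 mm behind the grasp point. The pads swing forward as they close: fully open they stand 13 mm farther back than shut.
Start: joints at [60.923, 40.479, -1.581, 85.061, 1.261, 54.483, -4.326], TCP at [0.258, -0.514, 0.25] pointing down, gripper open.
Joint ranges: [-155.06, 155.06], [-18.47, 123.98], [-90, 86.84], [0, 140.48], [-83.41, 263.41], [0, 116], [-161.91, 161.91]. Speed limits (degrees/s): [108.29, 108.29, 147.25, 147.25, 172.46, 172.46, 172.46].

INTERFACE

Orientations are given as a 3x3 rotation matrix whose columns are the frame's x, y, z axes.
In Python, from station import telemetry, camera, workorder gives the robot as it stands.
- The arm moves only by the shell command python3 -m handwheel 'ROWS' [FORCE]. ROWS is JSON, a list of rows, each a list of 3 entries, a list of its own where there are three numbers: the turn, a rotation vector about the tool's x, y, z in degrees, then the shift along the tool's x, y, z in mm, then the finger opening in mm, from 0 to 85.4. In form: [[[wx, wy, wz], [tx, ty, tz], grip], ...]. A call has exactly 8 rows; each row shifts and turns the commanded pose from where the row before left it, along the tool's axes as they then stand; what a row does not reach is not made up. A row lasts 1/10 s, in which the tool goes at most 50 mm and 8.59 degrees, less where a joint would pass 70% of its speed; a pose out of reach is approached as far as the arm can. A call is refused whole if a number of a shift passes 50 or a number of a turn 8.59, either way. A call with a gripper value outside its range is refused whole. The fingers move at their own pace and stop on an object; FORCE is the grip in N (left out, the last holds). Time passes only in rows, so rows that do not move let the fingers close, or fill a call up. It gives the time, the measured TCP pose, the force and the opening at its end, in the units of the state.
- telemetry.sense(): the state, without advancing time (a new reading comes with each control period).
- camera(name): name is "side" or "top" or "wrist"; returns a dict with "pixels" (400x640x3 uint8, red, green, blue), "fx", "fy", "cx", "cy" (pixels), "k1" (the pictures are not rectified: a ray, as slopes to the right and down, at radius r is drawn at 1 + k1 r^2 times it, then the intrinsics apply), "T" (4x4, takes a point from camera to world coordinates). Camera axes: x right, y down, z forward; pixel columns grow to the right and rows downward; lengths in m; the calibration is good to about 2 mm. A picture is of the moment at which its call begins. There is no depth.
- workorder.close_job(): hands the job in, once; it reports no verdict.
The state is a dict: "clock": time; "joint_positions": joint angles; "qvel": joint speeds; "joint_torque": joint torques, N m; "eef_pos": TCP position; "orientation": TCP orientation; "wrist_force": force on the tool from outside, world axes, zero at the start; "torque": the same for the moment, N m; "opening": finger opening in m.
Only numpy, scipy, OpenCV 4.12 (cv2) and the standard library are available. Lean on these libraries where they do the work, as an engineer would, in place of code of your own. Each camera call takes 0.05 s, during which the arm holds its last target.

TASK

The lid of the food chopper has been put on turned the wrong way. Push its wing round with a fingertip, without pinching or lifting the lid, until the notch in its rim stands over the pin inside the bowl; then press the middle of the lid fully down with the fingertips and finish while still holding it down against its spring. Leave the things around it where they are.

Things in the scene. Friction and masses are not known exactly. Their poses are not given: they have to be found in the camera images.
- chopper: Food chopper, fixed: grey round motor base 164 mm across, 30 mm high, with an open steel bowl, 144 mm across outside, 136 mm inside, rim 90 mm above the worktop. Origin on the bowl's upright axis at worktop height; z up; x points from the axis to the pin. The one grey block (14 x 22 mm, top level with the rim) on the bowl's outside marks the pin's side.
- pin (a point): Round-topped upright steel pin, 8 mm thick, fixed inside the bowl wall by the grey block, 58 mm from the bowl's axis. This point is its tip, 89.5 mm above the worktop.
- lid: White round lid, 124 mm across, 10 mm thick, about 300 g, loose. Its shaft (50 mm long) stands in a socket in the bowl with under 1 mm play, so it turns freely both ways and stays where left. Origin on its axis in the plate's underside; z up; x points to the notch. Underside 92 mm above the worktop at the start, 84 mm fully down (solid stop). Away from the pin it goes down only about 2.5 mm.
- spring_ring (a joint): Flat sprung ring in the bowl under the lid that carries it, 92 mm across: metres pressed down, 0 at the start, 0.008 with the lid fully down. Pressing the lid takes about 3 N to start and 6 N fully down; let go, it rises again.
- wing (a point): Upright wing on the lid: one straight bar along the lid's x axis through its middle, 10 mm thick, 90 mm long (45 mm to each side of the axis), from the plate's top (10 mm above the lid's origin) to 32 mm above the origin. Pushed sideways near either end, it turns the lid. This point is the middle of the bar, 21 mm above the lid's origin; z up, x along the bar towards the notch.
- notch (a point): The only notch in the lid's rim: open outward and right through the plate, 13 mm wide, 12 mm deep, in line with one end of the wing. This point lies in the notch on the lid's x axis, 58 mm from the lid's axis, at the height of the plate's underside. In line with the pin it is straight above it; about 2.5 mm to either side still goes down.
- press_pad (a point): Centre of the top of the round pad, 26 mm across, in the middle of the wing: where the lid is pressed. It stands 36 mm above the lid's origin (128 mm above the worktop at the start, 120 mm when the lid is fully down).
- spice_jar: Bystander: spice jar, 44 mm across, 105 mm high, loose. Origin under its centre.
- yoghurt_tub: Bystander: small yoghurt tub, 72 mm across, 71 mm high, loose. Origin under its centre.
- china_cup: Bystander: small china cup, 74 x 96 mm with its ear, 54 mm high, loose. Origin under its centre.
- opener: Bystander: can opener lying flat, 174 x 41 x 20 mm, loose, long side along its x. Origin under its centre.
There are look-alikes about, which are no part of the job. Leave any pink look-alike of the lid alone.

How it is judged (in metres and radians):
At the end, for the whole second after the job is handed in: The notch is over the pin (within 5 mm, seen from above), the lid's underside is less than 86.5 mm above the worktop (fully down is 84 mm), the lid is level within 0.05 rad and at rest, and the fingers still press on it with more than 1.5 N (horizontal distance between notch and pin below 0.005 m and height (world z) of lid below 0.0865 m and angle between lid's own z axis and vertical below 0.05 rad and linear speed of lid below 0.01 m/s and contact force between the fingers and lid above 1.5 N); the arm keeps its last pose, push and grip.
It fails at once if the lid is lifted (underside more than 98 mm above the worktop) (height (world z) of lid above 0.098 m).
It fails at once if the lid is tipped by more than 0.2 rad (angle between lid's own z axis and vertical above 0.2 rad).
It fails at once if the wing is pinched: fingers press on both of its sides at once, with more than 2 N each (contact force between the fingers and lid_c0 above 2 N and contact force between the fingers and lid_c1 above 2 N).
It fails at once if the spice jar, yoghurt tub, cup or can opener is moved more than 30 mm (distance of any of spice_jar, yoghurt_tub, china_cup, opener from where it was at the start of the episode above 0.03 m).
It also fails if it takes over 50 s, if anything falls off the work surface, if the arm or the gripper's body presses on something with over 40 N, if the wrist force passes 120 N, or if a joint passes its speed limit or range.

## Working session

There is one attempt and no reset: what is moved stays moved. The work goes in short steps, Python scripts to look and compute and a shell command to move; the robot and the scene stay as the last step left them, time stands still between calls to the robot, and variables do not carry over. Pictures are saved under pics/ and viewed, and the job is handed in when it is done.

```bash
mkdir -p pics; ls; cat > h.py <<'E'
import numpy as np, cv2
from station import telemetry, camera, workorder
def save(name,fn):
    c=camera(name); cv2.imwrite('pics/'+fn,cv2.cvtColor(c['pixels'],cv2.COLOR_RGB2BGR)); 
    import pickle; pickle.dump(c,open('pics/'+fn+'.pkl','wb')); return c
def ray(c,u,v):
    x=(u-c['cx'])/c['fx']; y=(v-c['cy'])/c['fy']
    rd=np.hypot(x,y); r=rd
    for _ in range(30): r=rd/(1+c['k1']*r*r)
    s=r/rd if rd>0 else 1
    d=np.array([x*s,y*s,1.]); T=np.array(c['T']); return T[:3,3],T[:3,:3]@d
def plane(c,u,v,z):
    o,d=ray(c,u,v); return o+d*(z-o[2])/d[2]
def proj(c,p):
    T=np.array(c['T']); q=T[:3,:3].T@(np.array(p)-T[:3,3]); x,y=q[0]/q[2],q[1]/q[2]
    f=1+c['k1']*(x*x+y*y); return c['fx']*x*f+c['cx'],c['fy']*y*f+c['cy']
E
python3 - <<'E'
from h import *
for n in ['top','side','wrist']:
    c=save(n,n+'0.png'); print(n,c['fx'],c['k1'],np.round(c['T'],3).tolist())
s=telemetry.sense(); print(s)
E
```

```text
pics
top 500.6412918425963 -0.07565477470732639 [[-0.023, -0.995, 0.096, 0.324], [-1.0, 0.022, -0.005, -0.166], [0.003, -0.096, -0.995, 1.611], [0.0, 0.0, 0.0, 1.0]]
side 408.33816292173645 -0.04613759294231609 [[0.943, -0.12, 0.311, 0.113], [-0.332, -0.409, 0.85, -1.122], [0.025, -0.904, -0.426, 0.571], [0.0, 0.0, 0.0, 1.0]]
wrist 277.9901924260564 -0.029562940840676413 [[0.449, -0.846, -0.288, 0.333], [-0.893, -0.426, -0.143, -0.476], [-0.002, 0.321, -0.947, 0.373], [0.0, 0.0, 0.0, 1.0]]
{'clock': 0.15, 'joint_positions': array([60.92297378, 40.50571185, -1.58250478, 85.07652637,  1.26012912,
       54.48224279, -4.32628628]), 'qvel': array([ 0.02686056, -0.0399127 , -0.08714149, -0.18937772,  0.01726686,
       -0.02981135,  0.09751441]), 'joint_torque': array([ 5.78524523e-04, -8.83309150e+01,  1.23451106e+00, -2.36188406e+01,
        1.67646323e-02,  5.42622060e-03, -7.48713944e-06]), 'eef_pos': array([ 0.2581767 , -0.513586  ,  0.24994211]), 'orientation': array([[ 8.93472416e-01,  4.49117908e-01, -3.82136369e-04],
       [ 4.49118071e-01, -8.93472119e-01,  7.29323220e-04],
       [-1.38760719e-05, -8.23254529e-04, -9.99999661e-01]]), 'wrist_force': array([ 0.28478935, -0.9443312 ,  0.1607297 ]), 'torque': array([-0.0291765 ,  0.05475832,  0.01312362]), 'opening': 0.08511571654884391}
```

View pics/top0.png

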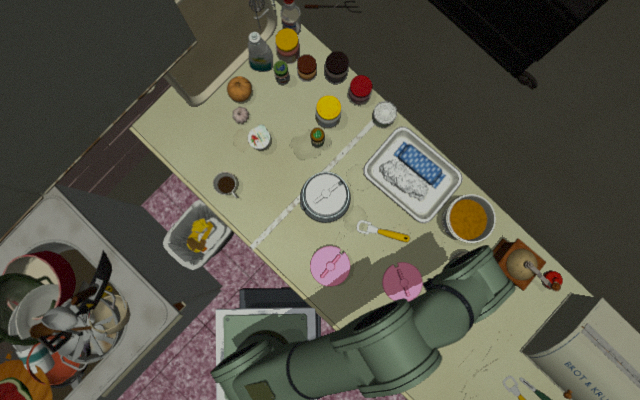

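View pics/side0.png

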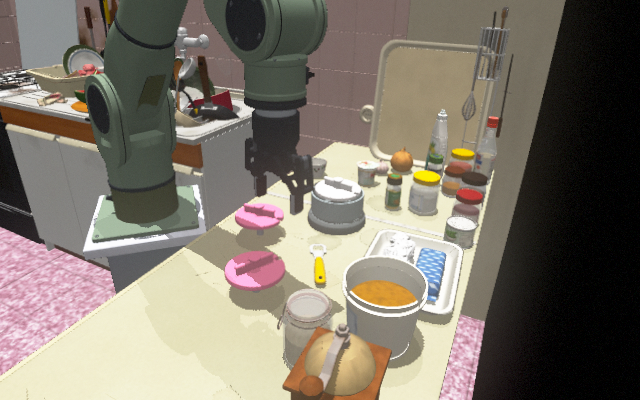

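View pics/wrist0.png

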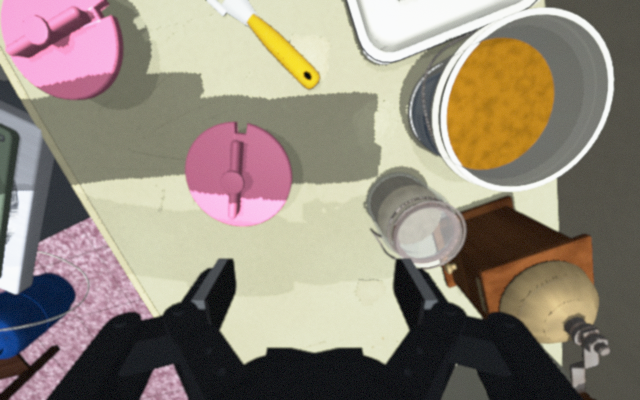

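The top view shows the white lid on the chopper at about (326,197). Its two look-alikes are pink, at (331,266) and (404,282). The white one on the steel bowl is the one meant, so I'll enlarge it to confirm.

```bash
python3 - <<'E'
import cv2
a=cv2.imread('pics/top0.png')[150:250,270:390]; b=cv2.imread('pics/side0.png')[160:240,280:400]
cv2.imwrite('pics/crop0.png',cv2.resize(a,None,fx=6,fy=6,interpolation=cv2.INTER_CUBIC))
cv2.imwrite('pics/crop1.png',cv2.resize(b,None,fx=6,fy=6,interpolation=cv2.INTER_CUBIC))
E
```

```text
(no output)
```

View pics/crop0.png

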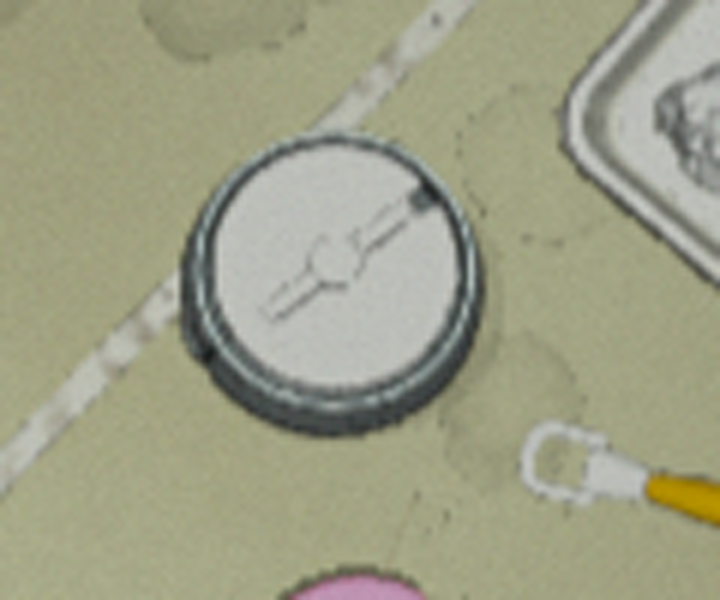

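View pics/crop1.png

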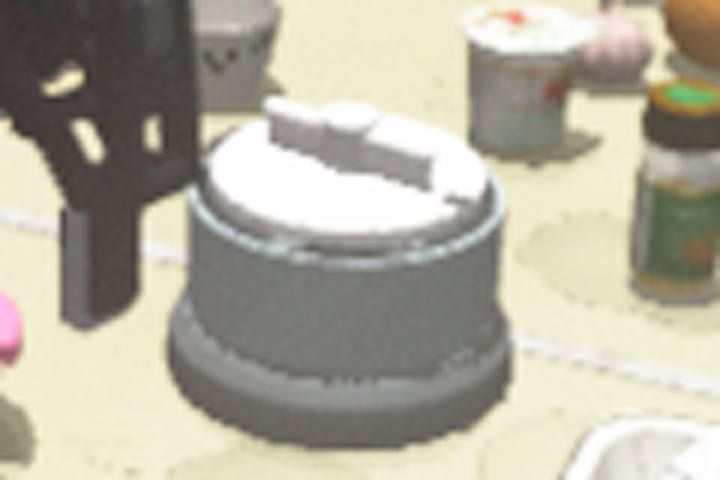

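```bash
python3 - <<'E'
from h import *
import pickle
c=pickle.load(open('pics/top0.png.pkl','rb'))
f=lambda x,y,z:np.round(plane(c,270+(x+.5)/6-.5,150+(y+.5)/6-.5,z),4)
print('lid ctr',f(339,262,.102),'pad',f(336,260,.128)); print('wing end',f(268,315,.124),f(415,207,.124)); print('notch',f(425,198,.097)); print('block?',f(200,350,.09),f(200,350,.07))
for n,u,v,z in [('opener a',360,227,.01),('opener b',408,239,.01),('cup',226,185,.03),('tub',259,137,.07),('jar',317,136,.1),('pink',331,266,.1)]: print(n,np.round(plane(c,u,v,z),3))
E
```

```text
lid ctr [ 0.5021 -0.2     0.102 ] pad [ 0.5001 -0.198   0.128 ]
wing end [ 0.4738 -0.1636  0.124 ] [ 0.5263 -0.2382  0.124 ]
notch [ 0.5345 -0.2447  0.097 ]
block? [ 0.4601 -0.1286  0.09  ] [ 0.4619 -0.1281  0.07  ]
opener a [ 0.402 -0.308  0.01 ]
opener b [ 0.36  -0.461  0.01 ]
cup [0.544 0.117 0.03 ]
tub [0.688 0.005 0.07 ]
jar [ 0.68  -0.176  0.1  ]
pink [ 0.282 -0.21   0.1  ]
```

```bash
python3 -m handwheel '[[[0,0,0],[38,-21,0],85],[[0,0,0],[38,-21,0],85],[[0,0,0],[38,-21,0],60],[[0,0,0],[38,-21,0],40],[[0,0,0],[38,-21,0],0],[[0,0,0],[38,-21,0],0],[[0,0,0],[38,-21,0],0],[[0,0,0],[38,-21,0],0]]'
python3 - <<'E'
from h import *
save('wrist','w1.png'); save('top','t1.png'); s=telemetry.sense(); print(s['eef_pos'],s['orientation'],s['opening'],s['joint_positions'])
E
```

```text
clock: 0.95
eef_pos: [0.4551, -0.2255, 0.2503]
orientation: [[0.893, 0.449, -0.0], [0.449, -0.893, 0.0], [-0.0, -0.0, -1.0]]
wrist_force: [-0.0, -0.2, -0.1]
opening: 0.0004
[ 0.45725307 -0.22200875  0.25002624] [[ 8.90160452e-01  4.55646348e-01  8.80397669e-04]
 [ 4.55643281e-01 -8.90159149e-01  2.42675323e-03]
 [ 1.88943529e-03 -1.75905247e-03 -9.99996668e-01]] 5.93698892346888e-05 [ 21.57986845  34.88706611   1.41514389  98.86756551  -1.3245827
  46.26844474 -39.23690464]
```

View pics/w1.png

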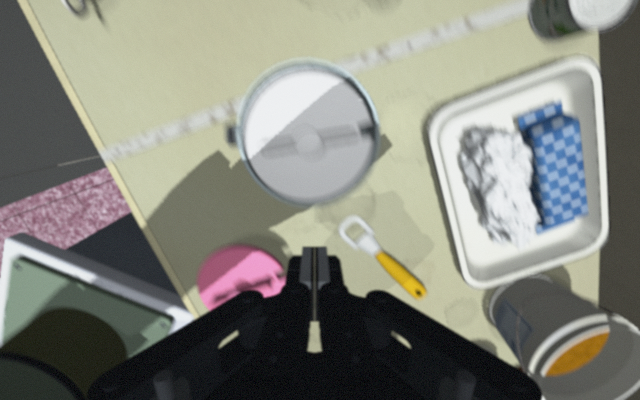

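```bash
python3 - <<'E'
from h import *
c=save('wrist','w2.png')
a=cv2.cvtColor(c['pixels'],cv2.COLOR_RGB2BGR)[40:220,200:420]
cv2.imwrite('pics/crop2.png',cv2.resize(a,None,fx=3.6,fy=3.3333,interpolation=cv2.INTER_CUBIC)[:600,:800])
E
```

```text
(no output)
```

View pics/crop2.png

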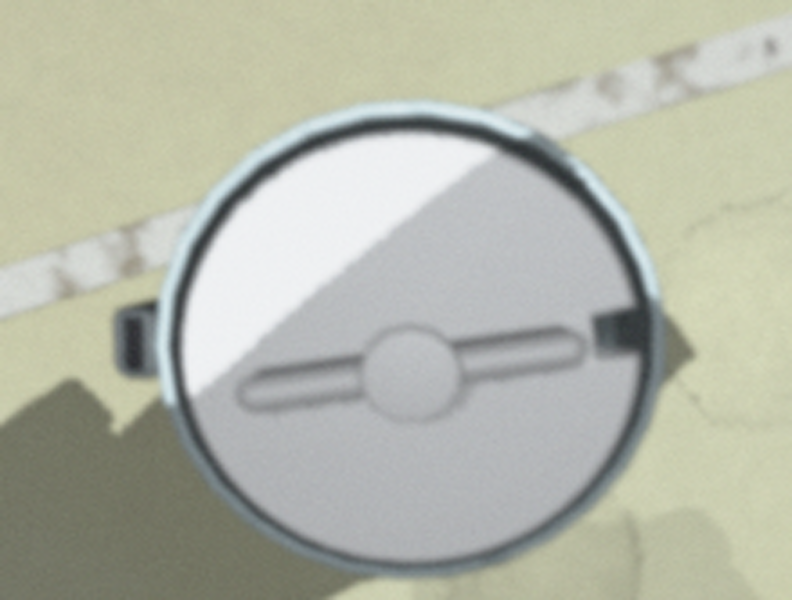

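```bash
cat > m.py <<'E'
from h import *
import pickle
c=pickle.load(open('pics/w2.png.pkl','rb'))
f=lambda x,y,z:plane(c,200+(x+.5)/3.6-.5,40+(y+.5)/3.3333-.5,z)[:2]
# rim outer edge fit
pts=np.array([f(x,y,.09) for x,y in [(410,101),(160,338),(660,338),(250,145),(580,150),(410,575),(230,510),(600,500)]])
A=np.c_[2*pts,np.ones(len(pts))]; s=np.linalg.lstsq(A,(pts**2).sum(1),rcond=None)[0]
print('rim',s[:2],np.sqrt(s[2]+s[0]**2+s[1]**2))
o=s[:2]; pad=f(411,373,.128); print('pad',pad)
ang=lambda p,o=o:np.degrees(np.arctan2(p[1]-o[1],p[0]-o[0]))
b=f(134,340,.09); print('block',b,ang(b),np.linalg.norm(b-o))
w1=f(240,393,.124);w2=f(585,345,.124); print('wing',w1,w2,ang(w2,w1)); n=f(620,333,.102); print('notch',n,ang(n),np.linalg.norm(n-o))
E
python3 m.py
```

```text
rim [ 0.50037442 -0.19874988] 0.07124855930478147
pad [ 0.5003607 -0.1991634]
block [ 0.46922959 -0.12812746] 113.79771457791253 0.0771850164094102
wing [ 0.47566153 -0.16386569] [ 0.52593964 -0.2340141 ] -54.3693479290097
notch [ 0.53268942 -0.24497582] -55.0439002434825 0.05640121331165026
```

The bowl axis is at about (0.500,-0.199). The notch points to −54.4° and the pin block (crop 135,340) to 113.8°, so the lid has to turn about 168° CCW. I'll align the tool x axis with the wing first.

```bash
python3 -m handwheel '[[[0,0,8.5],[0,0,0],0],[[0,0,8.5],[0,0,0],0],[[0,0,8.5],[0,0,0],0],[[0,0,8.5],[0,0,0],0],[[0,0,8.5],[0,0,0],0],[[0,0,8.5],[0,0,0],0],[[0,0,8.5],[0,0,0],0],[[0,0,8.5],[0,0,0],0]]' 
python3 -m handwheel '[[[0,0,6.5],[0,0,0],0],[[0,0,6.5],[0,0,0],0],[[0,0,0],[0,0,0],0],[[0,0,0],[0,0,0],0],[[0,0,0],[0,0,0],0],[[0,0,0],[0,0,0],0],[[0,0,0],[0,0,0],0],[[0,0,0],[0,0,0],0]]' 
cat > goal.py <<'E'
from h import *
import sys
O=np.array([.5004,-.199])
def rel(p):
    s=telemetry.sense(); R=np.array(s['orientation']); return np.round(R.T@(np.array(p)-s['eef_pos'])*1000,1)
def st():
    s=telemetry.sense(); R=np.array(s['orientation']); q=R[:2,:2].T@(s['eef_pos'][:2]-O)*1000
    print('clk',s['clock'],'p',np.round(s['eef_pos'],4),'yaw',round(float(np.degrees(np.arctan2(R[1,0],R[0,0]))),2),'tool xy rel axis',np.round(q,1),'tilt',np.round(R[:,2],4),'F',np.round(s['wrist_force'],2),'j7',s['joint_positions'][6])
E
python3 -c "
from goal import *
st(); print(rel([.4993,-.2404,.127]))"
```

```text
clock: 1.9
eef_pos: [0.4537, -0.2281, 0.2503]
orientation: [[0.746, -0.666, -0.0], [-0.666, -0.746, -0.0], [-0.0, 0.0, -1.0]]
wrist_force: [0.0, 0.7, -0.7]
opening: -0.0
clock: 2.7
eef_pos: [0.4544, -0.2272, 0.2503]
orientation: [[0.584, -0.812, -0.0], [-0.812, -0.584, 0.0], [-0.0, -0.0, -1.0]]
wrist_force: [-0.4, 0.9, -0.3]
opening: 0.0003
clk 2.7 p [ 0.4544 -0.2272  0.2503] yaw -54.29 tool xy rel axis [-4.  53.8] tilt [-0.e+00  1.e-04 -1.e+00] F [-0.37  0.87 -0.25] j7 -99.4351354754535
[ 37.  -28.7 123.3]
```

```bash
python3 -m handwheel '[[[0,0,0],[12,-9,0],0],[[0,0,0],[12,-9,0],0],[[0,0,0],[13,-11,0],0],[[0,0,0],[0,0,30],0],[[0,0,0],[0,0,30],0],[[0,0,0],[0,0,25],0],[[0,0,0],[0,0,15],0],[[0,0,0],[0,0,0],0]]' 
python3 -c "
from goal import *
st(); print(rel([.4993,-.2404,.127])); save('side','s3.png'); save('wrist','w3.png')"
```

```text
clock: 3.5
eef_pos: [0.4989, -0.2399, 0.1487]
orientation: [[0.584, -0.812, -0.003], [-0.812, -0.584, 0.001], [-0.002, 0.001, -1.0]]
wrist_force: [0.4, -0.5, 0.5]
opening: -0.0002
clk 3.5 p [ 0.4989 -0.2399  0.1487] yaw -54.3 tool xy rel axis [32.3 25.1] tilt [-0.0026  0.0012 -1.    ] F [ 0.41 -0.47  0.47] j7 -97.40344091643698
[ 0.7 -0.1 21.7]
```

View pics/w3.png

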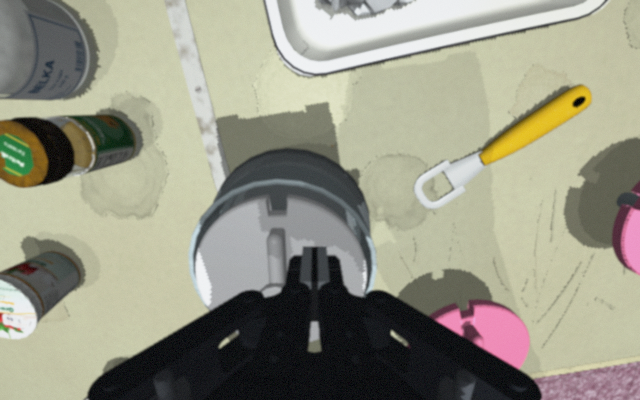

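View pics/s3.png

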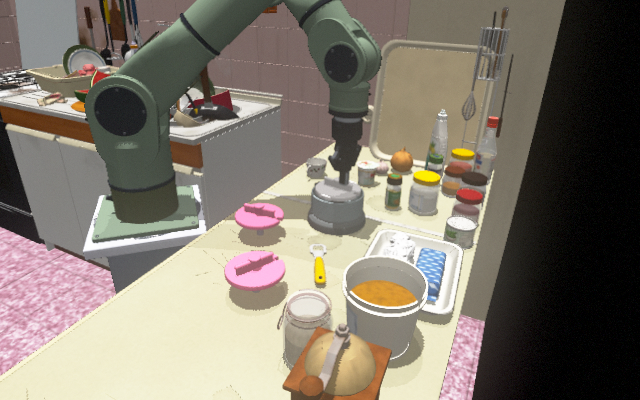

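The wrist view shows the closed fingertips (315,255) to the right of the wing (276,250), clear of it, with the notch at (276,203). Next I'll descend beside the wing and then approach it.

```bash
python3 -m handwheel '[[[0,0,0],[0,0,8],0],[[0,0,0],[0,0,8],0],[[0,0,0],[0,0,3],0],[[0,0,0],[0,0,0],0],[[0,0,0],[0,-4,0],0],[[0,0,0],[0,-4,0],0],[[0,0,0],[0,0,0],0],[[0,0,0],[0,0,0],0]]' 
python3 -c "
from goal import *
st(); save('wrist','w4.png')"
```

```text
clock: 4.4
eef_pos: [0.5062, -0.2354, 0.1314]
orientation: [[0.584, -0.812, 0.0], [-0.812, -0.584, 0.0], [-0.0, -0.0, -1.0]]
wrist_force: [0.4, -1.3, -0.3]
opening: 0.0002
clk 4.4 p [ 0.5062 -0.2354  0.1314] yaw -54.29 tool xy rel axis [32.9 16.6] tilt [ 1.e-04  1.e-04 -1.e+00] F [ 0.43 -1.29 -0.32] j7 -97.47442249961622
```

View pics/w4.png

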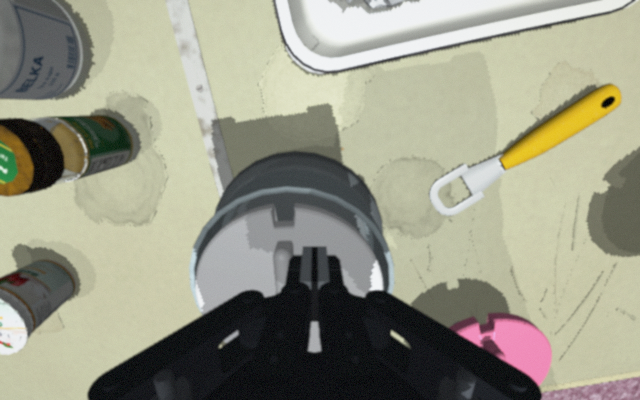

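```bash
python3 -m handwheel '[[[0,0,0],[0,-2,0],0],[[0,0,0],[0,-2,0],0],[[0,0,-4.25],[0.85,-2.5,0],0],[[0,0,-4.25],[0.85,-2.5,0],0],[[0,0,-4.25],[0.85,-2.5,0],0],[[0,0,-4.25],[0.85,-2.5,0],0],[[0,0,-4.25],[0.85,-2.5,0],0],[[0,0,0],[0,0,0],0]]' 
python3 -c "
from goal import *
st(); save('wrist','w5.png')"
```

```text
clock: 5.25
eef_pos: [0.5213, -0.2286, 0.1316]
orientation: [[0.839, -0.544, 0.001], [-0.544, -0.839, -0.002], [0.002, 0.001, -1.0]]
wrist_force: [-2.1, -6.4, 2.7]
opening: -0.0001
clk 5.25 p [ 0.5213 -0.2286  0.1316] yaw -32.94 tool xy rel axis [33.7 13.5] tilt [ 7.0e-04 -1.6e-03 -1.0e+00] F [-2.08 -6.36  2.67] j7 -84.23418446791341
```

View pics/w5.png

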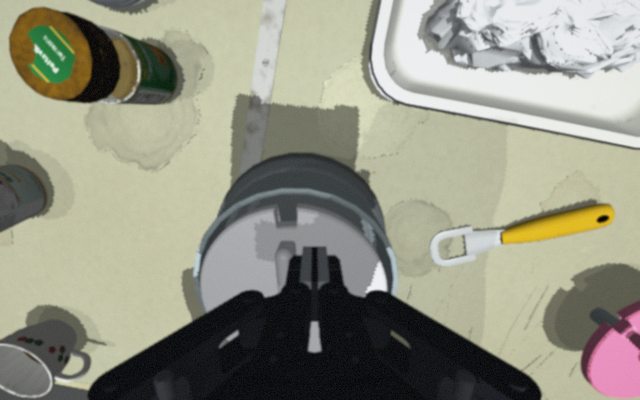

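```bash
python3 -m handwheel '[[[0,0,-4.25],[0.9,-2.5,0],0],[[0,0,-4.25],[0.9,-2.5,0],0],[[0,0,-4.25],[0.9,-2.5,0],0],[[0,0,-4.25],[0.9,-2.5,0],0],[[0,0,-4.25],[0.9,-2.5,0],0],[[0,0,-4.25],[0.9,-2.5,0],0],[[0,0,-4.25],[0.9,-2.5,0],0],[[0,0,-4.25],[0.9,-2.5,0],0]]' 
python3 -c "
from goal import *
st()"
```

```text
clock: 6.1
eef_pos: [0.5346, -0.2121, 0.1317]
orientation: [[1.0, 0.019, 0.002], [0.019, -1.0, -0.002], [0.001, 0.002, -1.0]]
wrist_force: [1.5, -6.7, 3.5]
opening: -0.0001
clk 6.1 p [ 0.5346 -0.2121  0.1317] yaw 1.06 tool xy rel axis [33.9 13.8] tilt [ 0.0015 -0.0019 -1.    ] F [ 1.53 -6.67  3.51] j7 -62.643526735723704
```

```bash
python3 -m handwheel '[[[0,0,-4.25],[0.9,-2.5,0],0],[[0,0,-4.25],[0.9,-2.5,0],0],[[0,0,-4.25],[0.9,-2.5,0],0],[[0,0,-4.25],[0.9,-2.5,0],0],[[0,0,-4.25],[0.9,-2.5,0],0],[[0,0,-4.25],[0.9,-2.5,0],0],[[0,0,-4.25],[0.9,-2.5,0],0],[[0,0,-4.25],[0.9,-2.5,0],0]]' 
python3 -c "
from goal import *
st()"
```

```text
clock: 6.9
eef_pos: [0.5364, -0.1908, 0.1318]
orientation: [[0.818, 0.575, 0.002], [0.575, -0.818, -0.001], [0.001, 0.003, -1.0]]
wrist_force: [4.0, -4.6, 2.8]
opening: 0.0001
clk 6.9 p [ 0.5364 -0.1908  0.1318] yaw 35.08 tool xy rel axis [34.2 14. ] tilt [ 0.0024 -0.0014 -1.    ] F [ 4.01 -4.6   2.82] j7 -41.05250179795892
```

```bash
python3 -m handwheel '[[[0,0,-4.25],[0.9,-2.5,0],0],[[0,0,-4.25],[0.9,-2.5,0],0],[[0,0,-4.25],[0.9,-2.5,0],0],[[0,0,-4.25],[0.9,-2.5,0],0],[[0,0,-4.25],[0.9,-2.5,0],0],[[0,0,-4.25],[0.9,-2.5,0],0],[[0,0,-4.25],[0.9,-2.5,0],0],[[0,0,-4.25],[0.9,-2.5,0],0]]' 
python3 -c "
from goal import *
st(); save('wrist','w6.png')"
```

```text
clock: 7.7
eef_pos: [0.5262, -0.1721, 0.1318]
orientation: [[0.357, 0.934, 0.003], [0.934, -0.357, -0.001], [0.001, 0.003, -1.0]]
wrist_force: [5.0, -2.5, 2.5]
opening: 0.0004
clk 7.7 p [ 0.5262 -0.1721  0.1318] yaw 69.1 tool xy rel axis [34.3 14.5] tilt [ 2.9e-03 -5.0e-04 -1.0e+00] F [ 4.98 -2.48  2.47] j7 -19.38912807444736
```

View pics/w6.png

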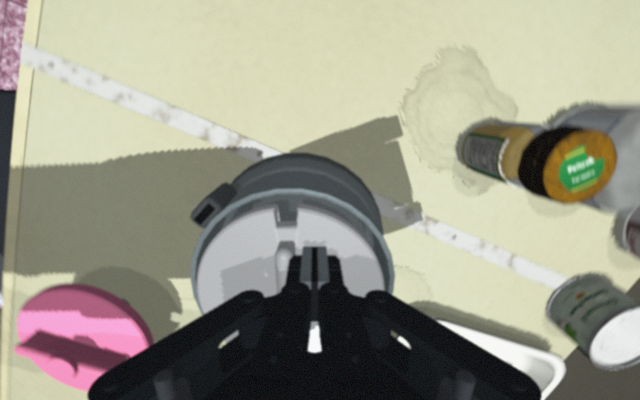

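```bash
python3 -m handwheel '[[[0,0,-4.25],[0.8,-2.6,0],0],[[0,0,-4.25],[0.8,-2.6,0],0],[[0,0,-4.25],[0.8,-2.6,0],0],[[0,0,-4.25],[0.8,-2.6,0],0],[[0,0,-4.25],[0.8,-2.6,0],0],[[0,0,-4.25],[0.8,-2.6,0],0],[[0,0,-4.25],[0.8,-2.6,0],0],[[0,0,-4.25],[0.8,-2.6,0],0]]' 
python3 - <<'E'
from goal import *
st(); c=save('wrist','w7.png')
a=cv2.cvtColor(c['pixels'],cv2.COLOR_RGB2BGR)[140:290,180:400]
cv2.imwrite('pics/crop7.png',cv2.resize(a,None,fx=3.6,fy=3.6,interpolation=cv2.INTER_CUBIC))
E
```

```text
clock: 8.55
eef_pos: [0.5064, -0.1627, 0.1317]
orientation: [[-0.226, 0.974, 0.003], [0.974, 0.226, 0.001], [0.0, 0.003, -1.0]]
wrist_force: [5.1, 4.3, 3.0]
opening: 0.0
clk 8.55 p [ 0.5064 -0.1627  0.1317] yaw 103.07 tool xy rel axis [34.  14.1] tilt [ 0.0025  0.001  -1.    ] F [5.1  4.3  2.98] j7 2.7762348647782544
```

View pics/crop7.png

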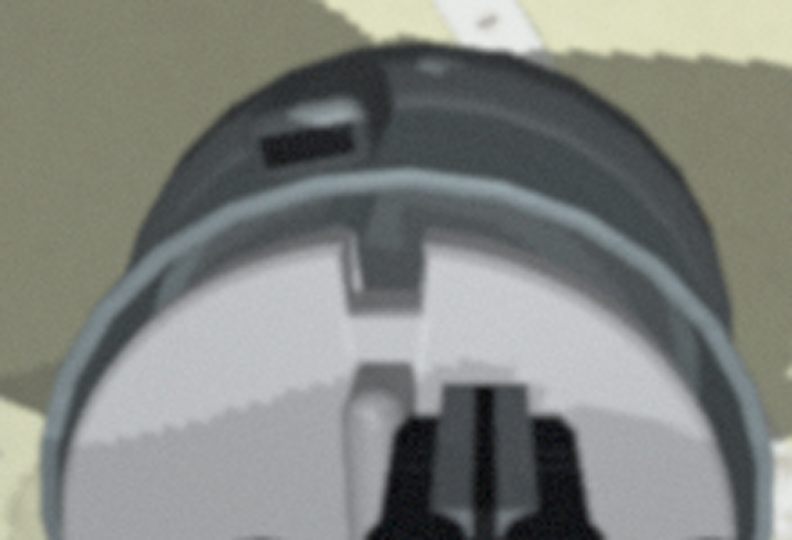

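```bash
python3 - <<'E'
from goal import *
import pickle
c=pickle.load(open('pics/w7.png.pkl','rb'))
f=lambda x,y,z:plane(c,180+(x+.5)/3.6-.5,140+(y+.5)/3.6-.5,z)[:2]
def pr(n,x,y,z):
    q=f(x,y,z)-O; print(n,q,np.hypot(*q)*1000,np.degrees(np.arctan2(q[1],q[0])))
pr('block dark',308,145,.09); pr('notchL',343,237,.102);pr('notchR',423,242,.102); pr('mid',383,239,.102)
pr('notch inner bottom edge',385,315,.102); pr('pin sliver',354,262,.0895); pr('wingtip',380,372,.124)
pr('inner',348,315,.102);pr('inner',425,318,.102)
for x,y in [(405,172),(200,225),(600,218)]: pr('rim',x,y,.09)
E
```

```text
block dark [-0.03208714  0.07115801] 78.05796833172558 114.2719445707162
notchL [-0.02253506  0.0607214 ] 64.76818279968751 110.36100593329378
notchR [-0.00975766  0.06279935] 63.552896109492735 98.83190125555456
mid [-0.01616696  0.06184385] 63.922085795722076 104.65017449282598
notch inner bottom edge [-0.01324506  0.04881202] 50.577120639173366 105.18155997296216
pin sliver [-0.02060155  0.05196208] 55.897059629342785 111.62697562441693
wingtip [-0.01211696  0.04965028] 51.1074415499024 103.71472923073308
inner [-0.01923269  0.04742441] 51.1758829353018 112.07472172159653
inner [-0.00666202  0.04977998] 50.22378553023957 97.62256804835218
rim [-0.01514333  0.07022209] 71.83635439637732 102.16942715558423
rim [-0.04796491  0.05285686] 71.37562359365117 132.2221438629467
rim [0.0194343 0.0697621] 72.41852234251718 74.43324302482752
```

```bash
python3 -m handwheel '[[[0,0,-4],[0.8,-2.5,0],0],[[0,0,-4],[0.8,-2.5,0],0],[[0,0,-1],[0.2,-0.6,0],0],[[0,0,0],[0,0,0],0],[[0,0,0],[0,0,0],0],[[0,0,0],[0,0,0],0],[[0,0,0],[0,0,0],0],[[0,0,0],[0,0,0],0]]' 
python3 - <<'E'
from goal import *
st(); c=save('wrist','w8.png')
a=cv2.cvtColor(c['pixels'],cv2.COLOR_RGB2BGR)[140:290,180:400]
cv2.imwrite('pics/crop8.png',cv2.resize(a,None,fx=3.6,fy=3.6,interpolation=cv2.INTER_CUBIC))
E
```

```text
clock: 9.4
eef_pos: [0.5004, -0.1623, 0.1316]
orientation: [[-0.373, 0.928, 0.002], [0.928, 0.373, 0.001], [0.0, 0.002, -1.0]]
wrist_force: [4.3, 5.9, 3.6]
opening: 0.0001
clk 9.4 p [ 0.5004 -0.1623  0.1316] yaw 111.9 tool xy rel axis [34.  13.7] tilt [ 0.0019  0.0013 -1.    ] F [4.27 5.86 3.6 ] j7 8.734019875159055
```

View pics/crop8.png

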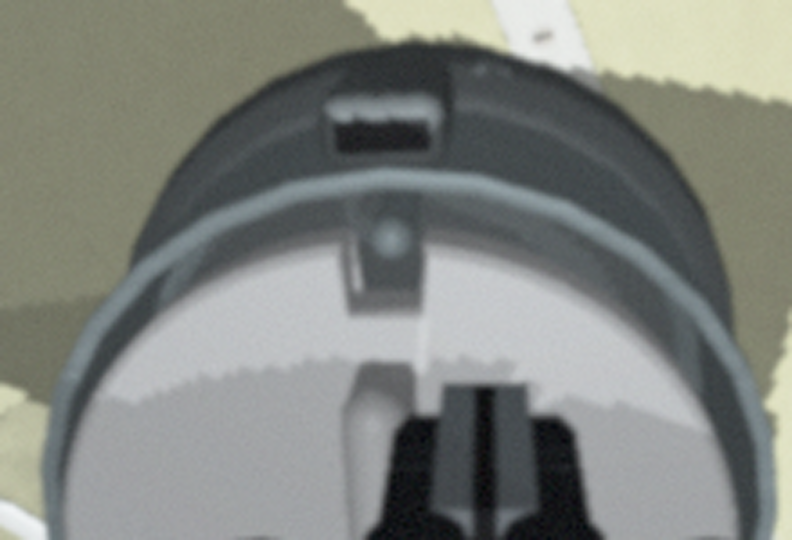

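The pin tip shows inside the notch at crop (390,237), with the notch edges at about 344 and 423. I'll put a number on the offset.

```bash
python3 - <<'E'
from goal import *
import pickle
c=pickle.load(open('pics/w8.png.pkl','rb'))
f=lambda x,y,z:plane(c,180+(x+.5)/3.6-.5,140+(y+.5)/3.6-.5,z)[:2]
def pr(n,x,y,z):
    q=f(x,y,z)-O; print(n,q,np.hypot(*q)*1000,np.degrees(np.arctan2(q[1],q[0])))
pr('block dark',385,138,.09); pr('pin',390,237,.0895);pr('notch mid',383.5,242,.102)
pr('inner mid',386,315,.102); pr('notch bottom inner',386,290,.092); pr('wingtip',380,372,.124); pr('notch mouth bottom R',418,262,.092);pr('notch mouth bot L',360,290,.092)
E
```

```text
block dark [-0.03127775  0.07121044] 77.77676074106677 113.71251034720534
pin [-0.0243775   0.05477189] 59.95183885179481 113.99256705631963
notch mid [-0.02554082  0.05802359] 63.396141966549784 113.75813094861843
inner mid [-0.02075271  0.04611555] 50.56994254994242 114.22847586613364
notch bottom inner [-0.02173457  0.04617458] 51.03413793537383 115.20656346471037
wingtip [-0.0199148   0.04706262] 51.10273757006334 112.93591330594624
notch mouth bottom R [-0.01837919  0.05316222] 56.24959239962874 109.07124282086548
notch mouth bot L [-0.02596515  0.0444757 ] 51.50026475147204 120.27661201893365
```

```bash
python3 -m handwheel '[[[0,0,0],[0,4,0],0],[[0,0,0],[0,6,0],0],[[0,0,0],[0,0,-20],0],[[0,0,0],[0,0,-20],0],[[0,0,0],[-17,-12,0],0],[[0,0,0],[-17,-12,0],0],[[0,0,0],[0,0,0],0],[[0,0,0],[0,0,0],0]]' 
python3 - <<'E'
from goal import *
st(); c=save('top','t9.png'); print(rel([.5004,-.199,.147]))
a=cv2.cvtColor(c['pixels'],cv2.COLOR_RGB2BGR)[150:250,270:390]
cv2.imwrite('pics/crop9.png',cv2.resize(a,None,fx=5,fy=5,interpolation=cv2.INTER_CUBIC))
save('wrist','w9.png')
E
```

```text
clock: 10.25
eef_pos: [0.4992, -0.2, 0.1711]
orientation: [[-0.373, 0.928, -0.0], [0.928, 0.373, 0.0], [0.001, -0.0, -1.0]]
wrist_force: [0.2, 0.1, -0.2]
opening: -0.0004
clk 10.25 p [ 0.4992 -0.2     0.1711] yaw 111.88 tool xy rel axis [-0.5 -1.4] tilt [-4.e-04  4.e-04 -1.e+00] F [ 0.2   0.1  -0.24] j7 15.062066910979102
[ 0.1  1.1 24.2]
```

View pics/w9.png

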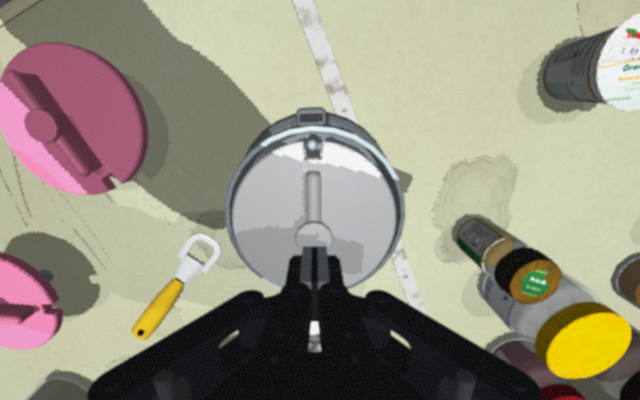

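The wrist view shows the pin (314,145) centred in the notch and the pad below the fingers. Now I'll descend and press.

```bash
python3 -m handwheel '[[[0,0,0],[0,1.2,10],0],[[0,0,0],[0,0,8],0],[[0,0,0],[0,0,4],0],[[0,0,0],[0,0,2],0],[[0,0,0],[0,0,2],0],[[0,0,0],[0,0,2],0],[[0,0,0],[0,0,2],0],[[0,0,0],[0,0,0],0]]' 
python3 -c "
from goal import *
st()"
```

```text
clock: 11.15
eef_pos: [0.5002, -0.1995, 0.1412]
orientation: [[-0.374, 0.928, -0.0], [0.928, 0.374, 0.0], [0.0, -0.0, -1.0]]
wrist_force: [-4.1, 2.5, 5.5]
opening: 0.0003
clk 11.15 p [ 0.5002 -0.1995  0.1412] yaw 111.95 tool xy rel axis [-0.4 -0.3] tilt [-2.e-04  3.e-04 -1.e+00] F [-4.1   2.47  5.46] j7 13.468074540771827
```

```bash
python3 -m handwheel '[[[0,0,0],[0,0,1],0],[[0,0,0],[0,0,1],0],[[0,0,0],[0,0,1],0],[[0,0,0],[0,0,0.5],0],[[0,0,0],[0,0,0],0],[[0,0,0],[0,0,0],0],[[0,0,0],[0,0,0],0],[[0,0,0],[0,0,0],0]]' 
python3 - <<'E'
from goal import *
st(); c=save('side','s10.png')
a=cv2.cvtColor(c['pixels'],cv2.COLOR_RGB2BGR)[160:240,280:400]
cv2.imwrite('pics/crop10.png',cv2.resize(a,None,fx=6,fy=6,interpolation=cv2.INTER_CUBIC))
save('wrist','w10.png')
E
```

```text
clock: 11.95
eef_pos: [0.5003, -0.1995, 0.1389]
orientation: [[-0.374, 0.928, 0.001], [0.928, 0.374, -0.0], [-0.001, 0.0, -1.0]]
wrist_force: [-9.2, 5.1, 28.2]
opening: 0.0002
clk 11.95 p [ 0.5003 -0.1995  0.1389] yaw 111.94 tool xy rel axis [-0.5 -0.3] tilt [ 6.e-04 -4.e-04 -1.e+00] F [-9.16  5.06 28.21] j7 13.288654612362068
```

View pics/crop10.png

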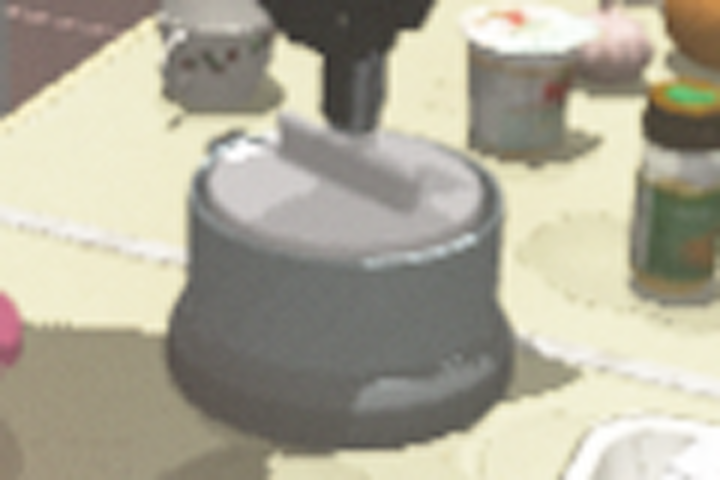

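View pics/w10.png

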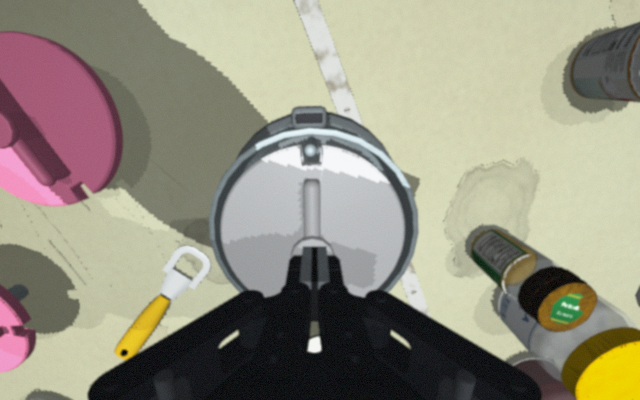

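The tip is at 119.9 mm, which is the solid stop, with 28 N upward on the wrist. The side view shows the lid sunk inside the rim, and the wrist view shows the pin (311,150) in the notch. The job is ready to hand in.

```bash
python3 -c "
from goal import *
st(); print(workorder.close_job())"
```

```text
clk 12.05 p [ 0.5003 -0.1995  0.139 ] yaw 111.94 tool xy rel axis [-0.4 -0.2] tilt [ 7.e-04 -4.e-04 -1.e+00] F [-9.79  5.21 28.03] j7 13.286932583236013
the job is handed in; nothing more can be done
None
```

I turned the lid about 168° counter-clockwise by pushing one side of its wing with the closed fingertips. I then pressed the middle pad down to the solid stop and handed the job in at 12 s while still holding it there.

- **Alignment:** before pressing, the notch and the pin agreed to within about 0.5° in the wrist view. Individual edge readings of the notch and wing scattered by about ±1°. After pressing, the wrist view still showed the pin in the notch.
- **Depth:** the fingertips ended at about 120 mm above the worktop, which is where the pad stands when the lid is fully down. The side view shows the lid sunk inside the rim.
- **Force:** the wrist read about 28 N upward, well above the spring's 6 N, so the lid is against its stop. There is also a sideways load of about 11 N, which I left as it was.
- **Things around it:** the arm kept clear of them and none looked moved in the views I took. I did not measure their positions again at the end.

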